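# Set the pots for a kiln firing

### The arm

A 7-joint arm with a two-finger parallel gripper is mounted at the origin on the work surface. World frame = base frame: x ahead of the robot, y to its left, z up, the work surface at z = 0. Lengths are in m, angles in rad, forces in N, time in s.
With the tool pointing down it reaches from about 0.4 to 0.85 m from the base axis. Payload 10.4 kg.
Tool frame: the origin (TCP) lies on the centre line of the jaws, within the pads' length; the fingertips stand 11 mm ahead of it and the grasp point (between the pads) lies 8 mm behind it (manip.finger_overhang is the distance from the TCP to the fingertips, in m); z points along the fingers, y is the line along which they close (so a half turn about z gives the same grasp; the last joint's range is limited). The gripper opens to 85 mm and grips with 20 to 120 N. Pads are 22 mm wide; open, the fingers measure 114 mm over their backs; the gripper's body (76 mm by 85 mm) begins 54 mm behind the grasp point. The pads swing forward as they close: fully open they stand 13 mm farther back than shut.
Start: joints at [1.275, 0.332, -0.065, 1.46, 0.022, 1.35, -0.088], TCP at [0.168, -0.602, 0.242] pointing down, gripper open.
Joint ranges: [-2.6, 2.6], [-0.5, 2.12], [-1.47, 1.34], [0.16, 2.42], [-1.27, 4.41], [0.06, 2.06], [-2.6, 2.6]. Speed limits (rad/s): [2.22, 2.22, 2.79, 2.79, 3.14, 3.14, 3.14].

### API

Orientations are given as a unit quaternion [x, y, z, w].
In Python, from workcell import manip, imaging, workorder gives the robot as it stands.
- The arm moves only by the tool jog_arm, never from a script. Its argument "deltas" is a list of rows, each an object with "gripper": the opening, from 0 (shut) to 1 (fully open); "offset": the shift along the tool's x, y, z in m, a list of three; "rotation": the turn, a rotation vector about the tool's x, y, z in degrees, a list of three. In form: [{"gripper": gripper, "offset": [tx, ty, tz], "rotation": [ax, ay, az]}, ...]. A call has 1 to 20 rows; each row shifts and turns the commanded pose from where the row before left it, along the tool's axes as they then stand; what a row does not reach is not made up. A row lasts 1/10 s, in which the tool goes at most 50 mm and 8.59 degrees, less where a joint would pass 70% of its speed; a pose out of reach is approached as far as the arm can. A call with a gripper value outside its range is refused whole. The fingers move at their own pace and stop on an object; "newtons" is the grip in N (left out, the last holds). Time passes only in rows, so rows that do not move let the fingers close. It gives the time, the measured TCP pose, the force, the opening and the grip force at its end, in the units of the state.
- manip.get_obs(): the state, without advancing time (a new reading comes with each control period).
- imaging.camera(name): name is "scene" or "top"; returns the picture (480x640x3 uint8, blue, green, red); there is no depth.
- imaging.camera_model(name): a dict with "camera_matrix" (3x3 intrinsics, pixels), "world_to_cam" (4x4, takes a point from world to camera coordinates). Camera axes: x right, y up, looking along -z (the intrinsics and any distortion apply to the point x, -y, -z); pixel columns grow to the right and rows downward; lengths in m; the calibration is good to about 2 mm. A picture is of the moment at which its call begins. camera_model takes no time and is no camera call.
- workorder.hand_in(): hands the job in; it is judged then, once.
The state is a dict: "clock": time; "joint_pos": joint angles; "joint_velocities": joint speeds; "tau": joint torques, N m; "position": TCP position; "ee_rot": TCP orientation; "ft_force": force on the tool from outside, world axes, zero at the start; "torque": the same for the moment, N m; "grip_width": opening from 0.0 (shut) to 1.0 (fully open); "grasp_force": force on a finger pad.
Only numpy, scipy, OpenCV 4.12 (cv2) and the standard library are available. Lean on these libraries where they do the work, as an engineer would, in place of code of your own. Each camera call takes 0.05 s, during which the arm holds its last target. There are 200 camera calls.

### The job

Set these unfired pots out for the kiln: stand the upside-down tumbler, foot up, on the kiln strip midway between its two posts, and then the small open cup, mouth up, centred on top of the tumbler's foot. Put the knobbed lid on its jar so that it is seated in the mouth, and lay the draw ring flat on the cone tile, in the middle of the bare area beside the row of cones. The clay is fragile: set each piece down gently, never drop or throw it or tip it over, and leave all four released and standing still.

Things in the scene. Friction and masses are not known exactly. Their poses are not given: they have to be found in the camera images.
- tumbler_center (a point): Loose pale clay tumbler standing upside down: rim on the table, closed flat foot with a faint stamped circle on top. 88 mm tall, greatest diameter 64 mm (62 at the rim and 70 mm up, tapering above that to 52 mm at the flat top), about 0.2 kg. The point is on its axis, half-way up (44 mm above the rim); z up.
- cup_center (a point): Loose small pale clay cup standing mouth up: 58 mm tall, outside diameter 62 mm at the rim, 60 mm at 14 mm up, foot 48 mm; wall 4.5 mm; about 0.12 kg. The point is on its axis, half-way up (29 mm above the foot); z up.
- lid_center (a point): Loose pale clay lid, lying plug down. From below: plug 62 mm across, 6 mm high; disc 84 mm across, 6 mm thick; round knob 24 mm across, 24 mm high, to grip. 36 mm tall in all, about 0.12 kg. The point is on its axis, 18 mm above the plug's underside and 18 mm below the knob's top (the knob's middle is 6 mm above the point); z up.
- drawring_center (a point): Loose pale clay draw ring lying flat: outside diameter 54 mm, hole 26 mm, 22 mm high, about 0.06 kg. The point is in the middle of the hole, half-way up (11 mm above the underside); z up.
- strip_mid (a point): Fixed kiln strip: a grey-brown slab 200 x 70 mm, 14 mm thick, lying on the table, with a pale square post (36 x 36 mm, 50 mm high above the slab) at each end. The point is on the slab's upper face midway between the posts. The y axis runs along the slab: post centres at y = +80 and -80 mm; x across it; z up.
- conetile_bare (a point): Fixed cone tile: grey-brown slab 150 x 90 x 14 mm on the table. Near one short end a clay bar with three slender leaning cones (tops 76 mm above the table); the rest is bare. The point: on the slab's upper face, middle of the bare area. x runs along the tile, away from the cones: bar (22 mm wide, 76 mm along y) centred at x = -68 mm, bare end's edge at x = +57 mm, sides at y = +-45 mm; z up.
- jar_mouth (a point): Fixed pale clay jar without its lid: 70 mm tall, outside diameter 86 mm, mouth 72 mm across and deep. The point is in the centre of the mouth, level with the rim, 70 mm above the table; z up. With the lid seated the plug hangs in the mouth and the disc rests on the rim.
Mind the look-alikes: they are no part of the job. Leave any green or pink look-alike of the part that bears tumbler_center alone. Leave any pink look-alike of the part that bears lid_center alone.

How it is judged:
At the end, for the whole second after the job is handed in: Tumbler foot up on the strip within 12 mm of midway between the posts; cup mouth up on the tumbler's foot, axes within 12 mm; lid seated level in the jar's mouth, within 8 mm of centre; draw ring flat on the cone tile within 15 mm of the bare area's middle; all four at rest (horizontal distance between tumbler_center and strip_mid below 0.012 m and height (world z) of tumbler_center between 0.054 and 0.062 m and angle between each of tumbler_center, cup_center, lid_center's own z axis and vertical below 0.1 rad and horizontal distance between cup_center and tumbler_center below 0.012 m and height (world z) of cup_center between 0.127 and 0.135 m and horizontal distance between lid_center and jar_mouth below 0.008 m and height (world z) of lid_center between 0.079 and 0.085 m and horizontal distance between drawring_center and conetile_bare below 0.015 m and height (world z) of drawring_center between 0.021 and 0.029 m and linear speed of each of tumbler, cup, lid, drawring below 0.02 m/s); the robot touches nothing.
It fails at once if a piece is dropped or thrown (moves faster than 0.6 m/s with no finger on it) ((linear speed of tumbler above 0.6 m/s and contact force between tumbler and the fingers below 0.05 N) or (linear speed of cup above 0.6 m/s and contact force between cup and the fingers below 0.05 N) or (linear speed of lid above 0.6 m/s and contact force between lid and the fingers below 0.05 N) or (linear speed of drawring above 0.6 m/s and contact force between drawring and the fingers below 0.05 N)).
It fails at once if the tumbler, cup, lid or draw ring is tipped over (more than 45 degrees) (angle between any of tumbler_center, cup_center, lid_center, drawring_center's own z axis and vertical above 0.8 rad).
It also fails if it takes over 128 s, if anything falls off the work surface, if the arm or the gripper's body presses on something with over 40 N, if the wrist force passes 120 N, or if a joint passes its speed limit or range.

## Working session

There is one attempt and no reset: what is moved stays moved. The work goes in short steps, Python scripts to look and compute and a tool call to move; the robot and the scene stay as the last step left them, time stands still between calls to the robot, and variables do not carry over. Pictures are saved under pics/ and viewed, at most 14 in all, crops included, and the job is handed in when it is done.

Besides the shell and the picture viewer there is one more tool, called after "Request:" as name(argument=value, ...), one argument or row to a line, values as JSON. jog_arm: Moves the arm, as the interface text tells. Its arguments: {"type":"object","properties":{"deltas":{"type":"array","items":{"type":"object","properties":{"gripper":{"type":"number"},"offset":{"type":"array","items":{"type":"number"}},"rotation":{"type":"array","items":{"type":"number"}}}}},"newtons":{"type":"number"}},"required":["deltas"]}

```bash
mkdir -p pics; python3 - <<'E'
from workcell import manip, imaging
import cv2, numpy as np
for n in("scene","top"):
    cv2.imwrite(f"pics/{n}0.png",imaging.camera(n)); m=imaging.camera_model(n); print(n,{k:np.round(v,4).tolist() if not isinstance(v,str) else v for k,v in m.items()})
o=manip.get_obs();print(o, manip.finger_overhang)
E
```

```text
scene {'camera_matrix': [[493.3883, 0.0, 328.3227], [0.0, 493.3883, 239.0808], [0.0, 0.0, 1.0]], 'world_to_cam': [[-0.8371, 0.5467, -0.0189, 0.4085], [-0.3507, -0.5099, 0.7855, 0.0902], [0.4198, 0.6641, 0.6186, -1.2499], [0.0, 0.0, 0.0, 1.0]]}
top {'camera_matrix': [[585.4046, 0.0, 319.5035], [0.0, 585.4046, 235.8232], [0.0, 0.0, 1.0]], 'world_to_cam': [[-0.0062, -0.9999, -0.0099, 0.0183], [0.9954, -0.0071, 0.0959, -0.5209], [-0.0959, -0.0093, 0.9953, -1.378], [0.0, 0.0, 0.0, 1.0]]}
{'clock': 0.1, 'joint_pos': array([ 1.27540405,  0.33282018, -0.06467814,  1.46084566,  0.02160751,
        1.3499034 , -0.08849522]), 'joint_velocities': array([ 0.00107058, -0.00074925,  0.00117551, -0.00407804,  0.00049914,
        0.00076508,  0.0010207 ]), 'tau': array([ 1.99645561e-03, -6.26746202e+01,  4.96578065e-02, -3.92430031e+01,
        1.63847033e-02,  7.00727760e-03, -4.10591736e-05]), 'position': array([ 0.16828572, -0.60158761,  0.24159382]), 'ee_rot': array([ 9.90711934e-01,  1.35975930e-01, -1.22553034e-04, -6.28715429e-04]), 'ft_force': array([ 0.52963913,  0.12334758, -0.62079883]), 'torque': array([-0.01256426, -0.01040807, -0.03003364]), 'grasp_force': 0.0, 'grip_width': 0.9981526859613267} 0.011
```

View pics/scene0.png

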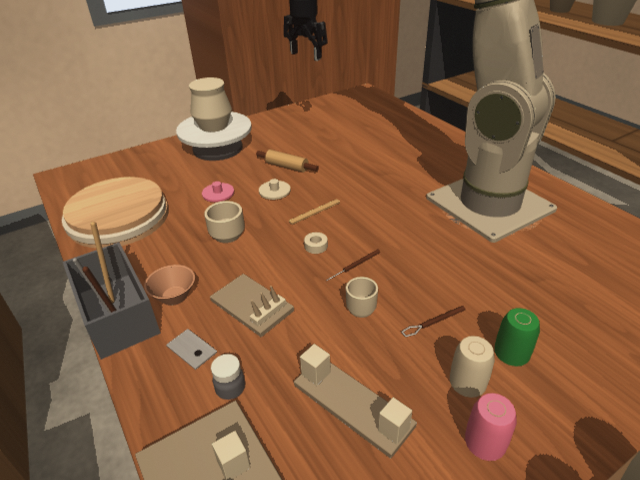

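View pics/top0.png

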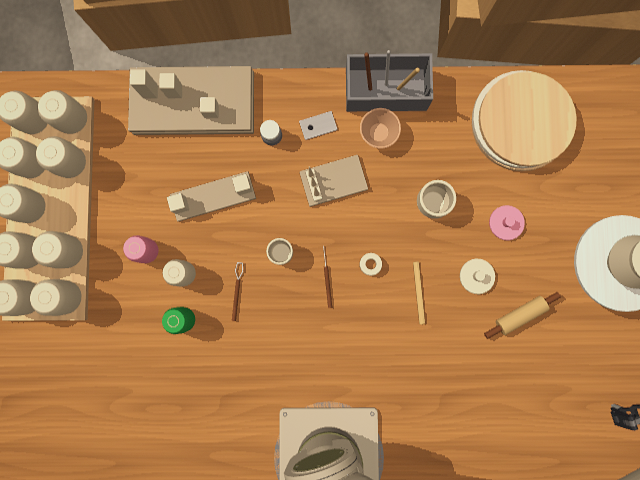

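```bash
cat > h.py <<'E'
import numpy as np, cv2
from workcell import manip, imaging
def ray(n,px):
    m=imaging.camera_model(n); K=np.array(m["camera_matrix"]); T=np.array(m["world_to_cam"])
    d=np.linalg.solve(K,[px[0],px[1],1.]); d*=[1,-1,-1]
    return -T[:3,:3].T@T[:3,3], T[:3,:3].T@d
def onz(n,px,z):
    c,d=ray(n,px); return (c+d*(z-c[2])/d[2])[:2]
def proj(n,p):
    m=imaging.camera_model(n); T=np.array(m["world_to_cam"]); q=T[:3,:3]@np.array(p,float)+T[:3,3]
    q=np.array(m["camera_matrix"])@(q*[1,-1,-1]); return q[:2]/q[2]
E
python3 - <<'E'
from h import *
im=cv2.imread("pics/top0.png"); hsv=cv2.cvtColor(im,cv2.COLOR_BGR2HSV)
print({k:hsv[v[1],v[0]].tolist() for k,v in dict(tum=(178,268),cup=(280,252),lid=(490,270),ring=(363,265),slab=(210,197),tile=(345,180),wood=(300,350),post=(178,201),jar=(437,185)).items()})
m=cv2.inRange(hsv,(10,0,90),(40,125,255))
n,l,s,c=cv2.connectedComponentsWithStats(m)
for i in range(1,n):
    if s[i,4]>150 : print(s[i].tolist(),c[i].round(1).tolist())
P=[(178,268),(280,252),(478,276),(371,264),(210,195),(335,180),(437,198),(140,250)]
row=[cv2.resize(im[y-50:y+50,x-50:x+50],(200,200),interpolation=cv2.INTER_CUBIC) for x,y in P]
rm=[cv2.resize(cv2.cvtColor(m,cv2.COLOR_GRAY2BGR)[y-50:y+50,x-50:x+50],(200,200)) for x,y in P[:4]]
cv2.imwrite("pics/crop1.png",np.vstack([np.hstack(row[:4]),np.hstack(row[4:]),np.hstack(rm)]))
E
```

```text
{'tum': [21, 61, 224], 'cup': [19, 71, 184], 'lid': [23, 52, 227], 'ring': [22, 51, 229], 'slab': [18, 78, 195], 'tile': [17, 77, 195], 'wood': [14, 164, 191], 'post': [22, 55, 228], 'jar': [17, 83, 107]}
[0, 0, 539, 135, 31746] [232.5, 58.0]
[472, 70, 105, 101, 8123] [523.5, 119.4]
[0, 90, 94, 231, 19875] [45.3, 205.8]
[360, 108, 41, 40, 824] [383.4, 130.2]
[299, 111, 39, 29, 690] [317.9, 124.9]
[260, 120, 20, 23, 346] [269.2, 130.0]
[300, 155, 68, 52, 2264] [333.3, 180.2]
[167, 171, 89, 51, 2428] [211.2, 196.2]
[417, 180, 40, 38, 1195] [436.2, 198.7]
[574, 215, 66, 97, 5330] [610.6, 262.4]
[266, 238, 27, 27, 579] [279.3, 250.9]
[360, 253, 22, 23, 334] [370.4, 263.7]
[162, 259, 34, 28, 724] [178.6, 272.6]
[460, 258, 35, 37, 1013] [477.1, 275.9]
[414, 262, 11, 62, 320] [418.6, 292.5]
[499, 298, 49, 32, 450] [522.7, 313.2]
[274, 401, 110, 79, 6929] [329.0, 441.9]
```

View pics/crop1.png

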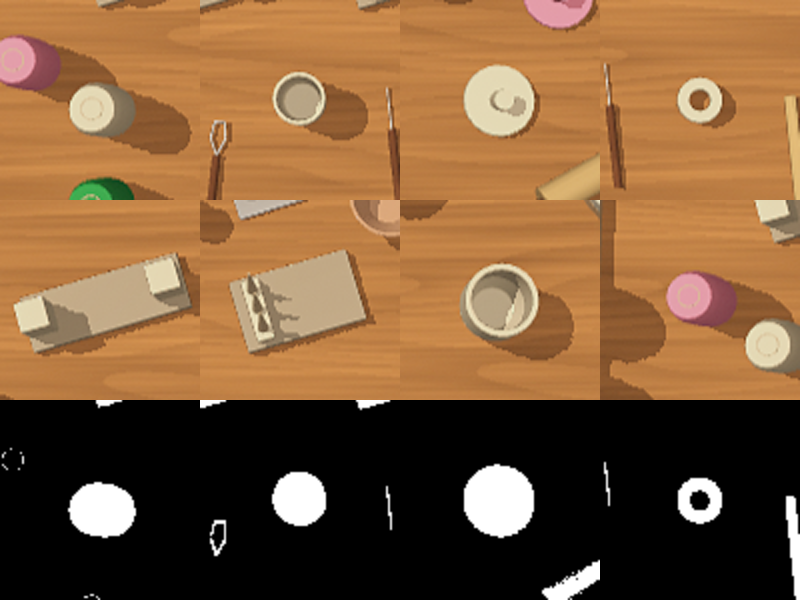

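Tumbler candidates: pale (178,272), pink (140,250), green (178,320), and the pale crowd on the ware board at left. The one meant is (178,272): it is pale, loose on the table and has a stamped foot. Lid candidates: pale (478,276) and pink (507,223). The pale one is meant. The crop confirms both.

```bash
python3 - <<'E'
from h import *
im=cv2.imread("pics/top0.png"); hsv=cv2.cvtColor(im,cv2.COLOR_BGR2HSV)
b=cv2.inRange(hsv,(10,0,210),(40,75,255))
def comps(x0,y0,x1,y1,mask,a=60):
    n,l,s,c=cv2.connectedComponentsWithStats(mask[y0:y1,x0:x1]); return [(s[i,4],(c[i]+[x0,y0]).round(1),s[i,:4].tolist()) for i in range(1,n) if s[i,4]>a]
print("posts",comps(160,165,262,225,b)); print("tum",comps(155,255,205,290,b)); print("jar",comps(410,175,465,222,b,20))
for r in comps(160,165,262,225,b): print(onz("top",r[1],.064))
pale=cv2.inRange(hsv,(10,0,90),(40,125,255))
sub=np.zeros_like(pale); sub[150:212,296:372]=pale[150:212,296:372]
cs,_=cv2.findContours(sub,cv2.RETR_EXTERNAL,cv2.CHAIN_APPROX_NONE); c=max(cs,key=cv2.contourArea)
bx=cv2.boxPoints(cv2.minAreaRect(c)); print("tile px",bx.round(1).tolist())
w=np.array([onz("top",p,.014) for p in bx]); print(w.round(4).tolist(),[np.linalg.norm(w[i]-w[i-1]).round(3) for i in range(4)])
for k,p,z in [("tum",(174,272),.088),("cup",(279.4,251),.058),("lid",(477,276),.012),("ring",(370.5,263.7),.02),("jar",(438.1,198.1),.07),("pink",(137,249),.088),("green",(174,321),.088),("pinklid",(507,223),.012)]: 
    q=onz("top",p,z); print(k,q.round(4),np.hypot(*q).round(3),"scene px",proj("scene",[*q,z]).round(0))
E
```

```text
posts [(np.int32(211), array([240.4, 182.4]), [72, 9, 18, 18]), (np.int32(211), array([175.1, 201.6]), [7, 28, 17, 18])]
tum [(np.int32(386), array([173.3, 271.7]), [8, 6, 22, 22])]
jar [(np.int32(325), array([439.1, 199.6]), [10, 5, 36, 36])]
[0.64489929 0.19993279]
[0.60041943 0.35323398]
tile px [[298.20001220703125, 169.10000610351562], [357.1000061035156, 152.0], [368.0, 189.39999389648438], [309.0, 206.5]]
[[0.6861, 0.066], [0.7275, -0.0784], [0.6347, -0.1037], [0.5938, 0.0399]] [np.float64(0.096), np.float64(0.15), np.float64(0.096), np.float64(0.149)]
tum [0.4344 0.3467] 0.556 scene px [475. 346.]
cup [0.4829 0.1085] 0.495 scene px [361. 286.]
lid [ 0.4228 -0.362 ] 0.557 scene px [274. 188.]
ring [ 0.4536 -0.1067] 0.466 scene px [315. 239.]
jar [ 0.603  -0.2624] 0.658 scene px [223. 210.]
pink [0.4876 0.4326] 0.652 scene px [493. 402.]
green [0.3236 0.3447] 0.473 scene px [521. 316.]
pinklid [ 0.5501 -0.4384] 0.703 scene px [218. 190.]
```

Request:
jog_arm(
  deltas=[
    {"gripper": 1,"offset": [0,0,0],"rotation": [0,0,-8.2]},
    {"gripper": 1,"offset": [0,0,0],"rotation": [0,0,-8.2]},
    {"gripper": 1,"offset": [0,0,0],"rotation": [0,0,-8.2]},
    {"gripper": 1,"offset": [0,0,0],"rotation": [0,0,-8.2]},
    {"gripper": 1,"offset": [0,0,0],"rotation": [0,0,-8.2]},
    {"gripper": 1,"offset": [0,0,0],"rotation": [0,0,-8.2]},
    {"gripper": 1,"offset": [0,0,0],"rotation": [0,0,-8.2]},
    {"gripper": 1,"offset": [0,0,0],"rotation": [0,0,-8.2]},
    {"gripper": 1,"offset": [0,0,0],"rotation": [0,0,-8.2]},
    {"gripper": 1,"offset": [0,0,0],"rotation": [0,0,-8.2]},
    {"gripper": 1,"offset": [0,0,0],"rotation": [0,0,-8.2]},
    {"gripper": 1,"offset": [0,0,0],"rotation": [0,0,0]},
  ],
)

```text
clock: 1.3
position: [0.1682, -0.6017, 0.2418]
ee_rot: [0.602, 0.798, 0.0, -0.0]
ft_force: [-0.2, -0.6, -0.4]
grip_width: 1.001
grasp_force: 0.0
```

```bash
cat > d.py <<'E'
import sys
from h import *
from scipy.spatial.transform import Rotation as R
o=manip.get_obs(); r=R.from_quat(o["ee_rot"]); M=r.as_matrix()
print("t",round(o["clock"],2),"pos",o["position"].round(4),"yaw_y",np.degrees(np.arctan2(M[1,1],M[0,1])).round(2),"z",M[:,2].round(4),"grip",round(o["grip_width"],3),o["grasp_force"],"q",o["joint_pos"].round(2))
a=list(map(float,sys.argv[1:])); p=o["position"].copy()
for i in range(0,len(a),3):
    t=np.array(a[i:i+3]); d=M.T@(t-p); print("to",t,"mm",(d*1000).round(1)); p=t
E
python3 d.py .4228 -.362 .12 .604 -.262 .2
```

```text
t 1.3 pos [ 0.1682 -0.6017  0.2418] yaw_y 15.96 z [-1.e-04  8.e-04 -1.e+00] grip 1.001 0.0 q [ 1.44  0.35 -0.28  1.45  0.1   1.36  1.44]
to [ 0.4228 -0.362   0.12  ] mm [160.4 310.6 122. ]
to [ 0.604 -0.262  0.2  ] mm [ 46.4 201.7 -79.9]
```

Request:
jog_arm(
  deltas=[
    {"gripper": 0.6,"offset": [0.0134,0.0259,0.0102]},
    {"gripper": 0.6,"offset": [0.0134,0.0259,0.0102]},
    {"gripper": 0.6,"offset": [0.0134,0.0259,0.0102]},
    {"gripper": 0.6,"offset": [0.0134,0.0259,0.0102]},
    {"gripper": 0.6,"offset": [0.0134,0.0259,0.0102]},
    {"gripper": 0.6,"offset": [0.0134,0.0259,0.0102]},
    {"gripper": 0.6,"offset": [0.0134,0.0259,0.0102]},
    {"gripper": 0.6,"offset": [0.0134,0.0259,0.0102]},
    {"gripper": 0.6,"offset": [0.0134,0.0259,0.0102]},
    {"gripper": 0.6,"offset": [0.0134,0.0259,0.0102]},
    {"gripper": 0.6,"offset": [0.0134,0.0259,0.0102]},
    {"gripper": 0.6,"offset": [0.0134,0.0259,0.0102]},
    {"gripper": 0.6,"offset": [0,0,0]},
    {"gripper": 0.6,"offset": [0,0,0]},
  ],
)

```text
schema error: expected keys gripper, offset, rotation
```

```bash
python3 d.py .4228 -.362 .027; python3 - <<'E'
from h import *
t=imaging.camera("top");s=imaging.camera("scene")
u,v=274,188
cv2.imwrite("pics/lid1.png",np.hstack([cv2.resize(t[226:326,427:527],(400,400)),cv2.resize(s[v-60:v+40,u-50:u+50],(400,400))]))
E
```

```text
t 1.3 pos [ 0.1682 -0.6017  0.2418] yaw_y 15.96 z [-1.e-04  8.e-04 -1.e+00] grip 1.001 0.0 q [ 1.44  0.35 -0.28  1.45  0.1   1.36  1.44]
to [ 0.4228 -0.362   0.027 ] mm [160.3 310.6 215. ]
```

View pics/lid1.png

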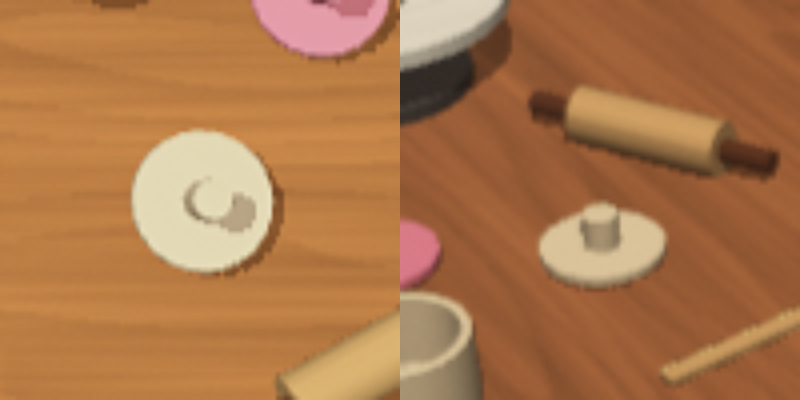

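The lid disc centre is at top pixel (477.5,276), with the knob on the same axis. That agrees with the first measurement.

Request:
jog_arm(
  deltas=[
    {"gripper": 0.65,"offset": [0.0134,0.0259,0.0102],"rotation": [0,0,0]},
    {"gripper": 0.65,"offset": [0.0134,0.0259,0.0102],"rotation": [0,0,0]},
    {"gripper": 0.65,"offset": [0.0134,0.0259,0.0102],"rotation": [0,0,0]},
    {"gripper": 0.65,"offset": [0.0134,0.0259,0.0102],"rotation": [0,0,0]},
    {"gripper": 0.65,"offset": [0.0134,0.0259,0.0102],"rotation": [0,0,0]},
    {"gripper": 0.65,"offset": [0.0134,0.0259,0.0102],"rotation": [0,0,0]},
    {"gripper": 0.65,"offset": [0.0134,0.0259,0.0102],"rotation": [0,0,0]},
    {"gripper": 0.65,"offset": [0.0134,0.0259,0.0102],"rotation": [0,0,0]},
    {"gripper": 0.65,"offset": [0.0134,0.0259,0.0102],"rotation": [0,0,0]},
    {"gripper": 0.65,"offset": [0.0134,0.0259,0.0102],"rotation": [0,0,0]},
    {"gripper": 0.65,"offset": [0.0134,0.0259,0.0102],"rotation": [0,0,0]},
    {"gripper": 0.65,"offset": [0.0134,0.0259,0.0102],"rotation": [0,0,0]},
    {"gripper": 0.65,"offset": [0,0,0],"rotation": [0,0,0]},
    {"gripper": 0.65,"offset": [0,0,0],"rotation": [0,0,0]},
  ],
)

```text
clock: 2.8
position: [0.4237, -0.362, 0.1197]
ee_rot: [0.604, 0.797, -0.0, -0.0]
ft_force: [-0.7, -0.0, 0.1]
grip_width: 0.655
grasp_force: 0.0
```

```bash
python3 d.py .4228 -.362 .027
```

```text
t 2.8 pos [ 0.4237 -0.362   0.1197] yaw_y 15.75 z [-4.e-04  2.e-04 -1.e+00] grip 0.655 0.0 q [ 1.02  0.33 -0.47  1.77  0.16  1.09  0.78]
to [ 0.4228 -0.362   0.027 ] mm [ 0.2 -0.8 92.7]
```

Request:
jog_arm(
  newtons=30,
  deltas=[
    {"gripper": 0.65,"offset": [0,-0.0008,0.0185],"rotation": [0,0,0]},
    {"gripper": 0.65,"offset": [0,0,0.0185],"rotation": [0,0,0]},
    {"gripper": 0.65,"offset": [0,0,0.0185],"rotation": [0,0,0]},
    {"gripper": 0.65,"offset": [0,0,0.0185],"rotation": [0,0,0]},
    {"gripper": 0.65,"offset": [0,0,0.012],"rotation": [0,0,0]},
    {"gripper": 0.65,"offset": [0,0,0.006],"rotation": [0,0,0]},
    {"gripper": 0.65,"offset": [0,0,0],"rotation": [0,0,0]},
    {"gripper": 0.5,"offset": [0,0,0],"rotation": [0,0,0]},
    {"gripper": 0.4,"offset": [0,0,0],"rotation": [0,0,0]},
    {"gripper": 0.35,"offset": [0,0,0],"rotation": [0,0,0]},
    {"gripper": 0.3,"offset": [0,0,0],"rotation": [0,0,0]},
    {"gripper": 0.25,"offset": [0,0,0],"rotation": [0,0,0]},
    {"gripper": 0.2,"offset": [0,0,0],"rotation": [0,0,0]},
    {"gripper": 0.1,"offset": [0,0,0],"rotation": [0,0,0]},
    {"gripper": 0.1,"offset": [0,0,0],"rotation": [0,0,0]},
    {"gripper": 0.1,"offset": [0,0,0],"rotation": [0,0,0]},
    {"gripper": 0.1,"offset": [0,0,0],"rotation": [0,0,0]},
  ],
)

```text
clock: 4.5
position: [0.4231, -0.3628, 0.0285]
ee_rot: [0.603, 0.798, -0.0, 0.0]
ft_force: [-1.0, 1.1, 5.4]
grip_width: 0.255
grasp_force: 29.1
```

```bash
python3 d.py .4228 -.362 .12 .604 -.262 .14
```

```text
t 4.5 pos [ 0.4231 -0.3628  0.0285] yaw_y 15.83 z [ 5.e-04 -6.e-04 -1.e+00] grip 0.255 29.1044881939888 q [ 1.    0.44 -0.44  1.83  0.23  0.92  0.73]
to [ 0.4228 -0.362   0.12  ] mm [  0.8  -0.1 -91.5]
to [ 0.604 -0.262  0.14 ] mm [ 46.8 201.6 -20. ]
```

Request:
jog_arm(
  deltas=[
    {"gripper": 0.1,"offset": [0,0,-0.005],"rotation": [0,0,0]},
    {"gripper": 0.1,"offset": [0,0,-0.015],"rotation": [0,0,0]},
    {"gripper": 0.1,"offset": [0,0,-0.02],"rotation": [0,0,0]},
    {"gripper": 0.1,"offset": [0,0,-0.02],"rotation": [0,0,0]},
    {"gripper": 0.1,"offset": [0,0,-0.02],"rotation": [0,0,0]},
    {"gripper": 0.1,"offset": [0,0,-0.02],"rotation": [0,0,0]},
    {"gripper": 0.1,"offset": [0.003,0.013,-0.011],"rotation": [0,0,0]},
    {"gripper": 0.1,"offset": [0.0052,0.0225,0],"rotation": [0,0,0]},
    {"gripper": 0.1,"offset": [0.0052,0.0225,0],"rotation": [0,0,0]},
    {"gripper": 0.1,"offset": [0.0052,0.0225,0],"rotation": [0,0,0]},
    {"gripper": 0.1,"offset": [0.0052,0.0225,0],"rotation": [0,0,0]},
    {"gripper": 0.1,"offset": [0.0052,0.0225,0],"rotation": [0,0,0]},
    {"gripper": 0.1,"offset": [0.0052,0.0225,0],"rotation": [0,0,0]},
    {"gripper": 0.1,"offset": [0.0052,0.0225,0],"rotation": [0,0,0]},
    {"gripper": 0.1,"offset": [0.0052,0.0225,0],"rotation": [0,0,0]},
    {"gripper": 0.1,"offset": [0.0025,0.0085,0],"rotation": [0,0,0]},
    {"gripper": 0.1,"offset": [0,0,0],"rotation": [0,0,0]},
    {"gripper": 0.1,"offset": [0,0,0],"rotation": [0,0,0]},
  ],
)

```text
clock: 6.3
position: [0.6032, -0.2628, 0.1388]
ee_rot: [0.603, 0.798, -0.0, -0.0]
ft_force: [-1.3, -0.5, -0.7]
grip_width: 0.247
grasp_force: 29.6
```

```bash
python3 d.py .604 -.262 .105; python3 - <<'E'
from h import *
s=imaging.camera("scene");t=imaging.camera("top")
cv2.imwrite("pics/lid2.png",np.hstack([cv2.resize(t[148:248,388:488],(400,400)),cv2.resize(s[140:260,165:285],(400,400))]))
E
```

```text
t 6.3 pos [ 0.6032 -0.2628  0.1388] yaw_y 15.81 z [-7.e-04 -3.e-04 -1.e+00] grip 0.247 29.554360806941986 q [ 0.71  0.52 -0.51  1.47  0.26  1.22  0.45]
to [ 0.604 -0.262  0.105] mm [ 0.6  1.  33.8]
```

View pics/lid2.png

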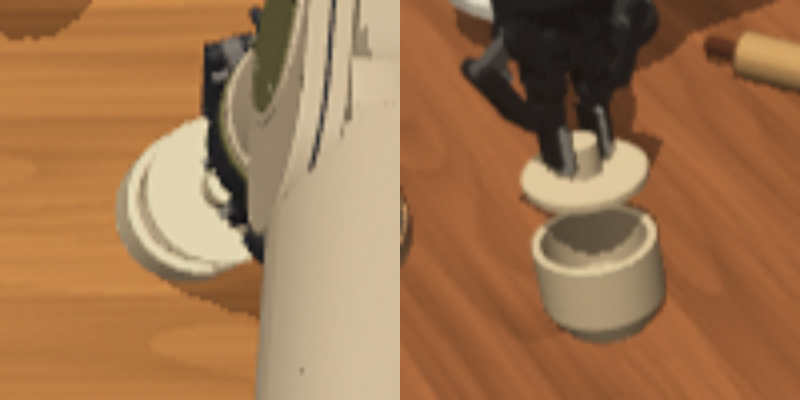

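```bash
python3 - <<'E'
from h import *
s=imaging.camera("scene"); hsv=cv2.cvtColor(s,cv2.COLOR_BGR2HSV)
b=cv2.inRange(hsv,(15,0,175),(40,110,255))[140:260,165:285]
n,l,st,c=cv2.connectedComponentsWithStats(b)
for i in range(1,n):
    if st[i,4]>60: print(st[i].tolist(),c[i])
print(onz("scene",(223.5,212.5),.07),onz("scene",(220.5,193),.122), proj("scene",[.604,-.262,.07]),proj("scene",[.6032,-.2628,.1223]))
cv2.imwrite("pics/b.png",b)
# rim: outer extreme left/right
for v in range(60,80,3): 
    r=np.where(b[v]>0)[0]; print(v+140,r.min()+165,r.max()+165)
E
```

```text
[36, 42, 38, 20, 402] [55.75373134 53.57960199]
[40, 64, 37, 19, 163] [58.39877301 76.43558282]
[ 0.60660826 -0.25062807] [ 0.60534679 -0.25053301] [222.53827184 209.76498677] [219.15857004 190.11058035]
200 208 227Traceback (most recent call last):
  File "<stdin>", line 11, in <module>
    return umr_minimum(a, axis, None, out, keepdims, initial, where)
ValueError: zero-size array to reduction operation minimum which has no identity
```

Both views agree that the lid hangs over the mouth to within 2 mm, so I lower it.

Request:
jog_arm(
  deltas=[
    {"gripper": 0.1,"offset": [0.0006,0.001,0.01],"rotation": [0,0,0]},
    {"gripper": 0.1,"offset": [0,0,0.01],"rotation": [0,0,0]},
    {"gripper": 0.1,"offset": [0,0,0.01],"rotation": [0,0,0]},
    {"gripper": 0.1,"offset": [0,0,0.005],"rotation": [0,0,0]},
    {"gripper": 0.1,"offset": [0,0,0.003],"rotation": [0,0,0]},
    {"gripper": 0.1,"offset": [0,0,0.003],"rotation": [0,0,0]},
    {"gripper": 0.1,"offset": [0,0,0.003],"rotation": [0,0,0]},
    {"gripper": 0.1,"offset": [0,0,0.001],"rotation": [0,0,0]},
    {"gripper": 0.1,"offset": [0,0,0],"rotation": [0,0,0]},
    {"gripper": 0.1,"offset": [0,0,0],"rotation": [0,0,0]},
  ],
)

```text
clock: 7.45
position: [0.6047, -0.2616, 0.0942]
ee_rot: [0.603, 0.798, 0.0, 0.0]
ft_force: [0.7, 0.2, -0.8]
grip_width: 0.255
grasp_force: 29.6
```

Request:
jog_arm(
  deltas=[
    {"gripper": 0.1,"offset": [0,0,0.001],"rotation": [0,0,0]},
    {"gripper": 0.1,"offset": [0,0,0.001],"rotation": [0,0,0]},
    {"gripper": 0.1,"offset": [0,0,0.001],"rotation": [0,0,0]},
    {"gripper": 0.1,"offset": [0,0,0],"rotation": [0,0,0]},
    {"gripper": 0.1,"offset": [0,0,0],"rotation": [0,0,0]},
  ],
)

```text
clock: 7.95
position: [0.6048, -0.2616, 0.0925]
ee_rot: [0.603, 0.798, -0.0, 0.0]
ft_force: [-5.9, 2.0, 11.8]
grip_width: 0.256
grasp_force: 30.7
```

Request:
jog_arm(
  deltas=[
    {"gripper": 0.3,"offset": [0,0,-0.0005],"rotation": [0,0,0]},
    {"gripper": 0.35,"offset": [0,0,0],"rotation": [0,0,0]},
    {"gripper": 0.4,"offset": [0,0,0],"rotation": [0,0,0]},
    {"gripper": 0.5,"offset": [0,0,0],"rotation": [0,0,0]},
    {"gripper": 0.6,"offset": [0,0,0],"rotation": [0,0,0]},
    {"gripper": 0.6,"offset": [0,0,-0.005],"rotation": [0,0,0]},
    {"gripper": 0.6,"offset": [0,0,-0.02],"rotation": [0,0,0]},
    {"gripper": 0.6,"offset": [0,0,-0.03],"rotation": [0,0,0]},
    {"gripper": 0.9,"offset": [0,0,-0.03],"rotation": [0,0,0]},
    {"gripper": 0.9,"offset": [0,0,0],"rotation": [0,0,0]},
    {"gripper": 0.9,"offset": [0,0,0],"rotation": [0,0,0]},
  ],
)

```text
clock: 9.05
position: [0.605, -0.2616, 0.1774]
ee_rot: [0.603, 0.798, 0.0, 0.001]
ft_force: [0.3, -0.6, -1.3]
grip_width: 0.901
grasp_force: 0.0
```

```bash
python3 d.py .4536 -.1067 .1 .4536 -.1067 .016 .6655 -.0363 .12
```

```text
t 9.05 pos [ 0.605  -0.2616  0.1774] yaw_y 15.83 z [ 1.5e-03 -8.0e-04 -1.0e+00] grip 0.901 0.0 q [ 0.71  0.49 -0.51  1.43  0.25  1.28  0.45]
to [ 0.4536 -0.1067  0.1   ] mm [ 190.4 -103.5   77. ]
to [ 0.4536 -0.1067  0.016 ] mm [ 0.1 -0.1 84. ]
to [ 0.6655 -0.0363  0.12  ] mm [   9.8  223.2 -103.7]
```

Request:
jog_arm(
  deltas=[
    {"gripper": 0.9,"offset": [0.019,-0.01035,0],"rotation": [0,0,0]},
    {"gripper": 0.9,"offset": [0.019,-0.01035,0],"rotation": [0,0,0]},
    {"gripper": 0.9,"offset": [0.019,-0.01035,0],"rotation": [0,0,0]},
    {"gripper": 0.9,"offset": [0.019,-0.01035,0.011],"rotation": [0,0,0]},
    {"gripper": 0.9,"offset": [0.019,-0.01035,0.011],"rotation": [0,0,0]},
    {"gripper": 0.9,"offset": [0.019,-0.01035,0.011],"rotation": [0,0,0]},
    {"gripper": 0.9,"offset": [0.019,-0.01035,0.011],"rotation": [0,0,0]},
    {"gripper": 0.9,"offset": [0.019,-0.01035,0.011],"rotation": [0,0,0]},
    {"gripper": 0.9,"offset": [0.019,-0.01035,0.011],"rotation": [0,0,0]},
    {"gripper": 0.9,"offset": [0.019,-0.01035,0.011],"rotation": [0,0,0]},
    {"gripper": 0.9,"offset": [0,0,0],"rotation": [0,0,0]},
    {"gripper": 0.9,"offset": [0,0,0],"rotation": [0,0,0]},
  ],
)

```text
clock: 10.25
position: [0.4528, -0.1071, 0.099]
ee_rot: [0.603, 0.798, -0.0, -0.0]
ft_force: [-0.4, -1.3, -0.1]
grip_width: 0.902
grasp_force: 0.0
```

```bash
python3 d.py .4536 -.1067 .016; python3 - <<'E'
from h import *
t=imaging.camera("top");s=imaging.camera("scene")
cv2.imwrite("pics/ring1.png",np.hstack([cv2.resize(t[148:248,388:488],(400,400)),cv2.resize(s[140:260,220:340],(400,400))]))
E
```

```text
t 10.25 pos [ 0.4528 -0.1071  0.099 ] yaw_y 15.85 z [-9.e-04 -1.e-04 -1.e+00] grip 0.902 0.0 q [ 0.72  0.18 -0.62  2.01  0.12  1.    0.31]
to [ 0.4536 -0.1067  0.016 ] mm [ 0.1  1.  83. ]
```

View pics/ring1.png

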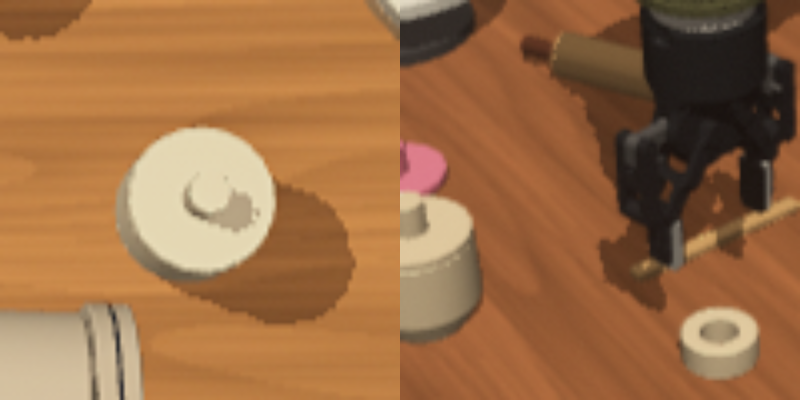

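The lid is seated level: its disc is at top pixel (438,198), concentric with the jar. The ring is under the hand at scene pixel (316,242). I descend and grip.

Request:
jog_arm(
  newtons=25,
  deltas=[
    {"gripper": 0.9,"offset": [0,0.001,0.02],"rotation": [0,0,0]},
    {"gripper": 0.9,"offset": [0,0,0.02],"rotation": [0,0,0]},
    {"gripper": 0.9,"offset": [0,0,0.02],"rotation": [0,0,0]},
    {"gripper": 0.9,"offset": [0,0,0.015],"rotation": [0,0,0]},
    {"gripper": 0.9,"offset": [0,0,0.007],"rotation": [0,0,0]},
    {"gripper": 0.9,"offset": [0,0,0],"rotation": [0,0,0]},
    {"gripper": 0.8,"offset": [0,0,0],"rotation": [0,0,0]},
    {"gripper": 0.7,"offset": [0,0,0],"rotation": [0,0,0]},
    {"gripper": 0.65,"offset": [0,0,0],"rotation": [0,0,0]},
    {"gripper": 0.6,"offset": [0,0,0],"rotation": [0,0,0]},
    {"gripper": 0.5,"offset": [0,0,0],"rotation": [0,0,0]},
    {"gripper": 0.5,"offset": [0,0,0],"rotation": [0,0,0]},
    {"gripper": 0.5,"offset": [0,0,0],"rotation": [0,0,0]},
  ],
)

```text
clock: 11.65
position: [0.4548, -0.1069, 0.0184]
ee_rot: [0.603, 0.798, 0.0, 0.001]
ft_force: [-2.2, -0.1, 9.0]
grip_width: 0.625
grasp_force: 24.6
```

```bash
python3 d.py .4536 -.1067 .12 .6655 -.0363 .12 .6655 -.0363 .031
```

```text
t 11.65 pos [ 0.4548 -0.1069  0.0184] yaw_y 15.82 z [ 1.2e-03 -9.0e-04 -1.0e+00] grip 0.625 24.55430758651346 q [ 0.67  0.31 -0.59  2.06  0.24  0.83  0.22]
to [ 0.4536 -0.1067  0.12  ] mm [   0.4   -1.  -101.6]
to [ 0.6655 -0.0363  0.12  ] mm [1.000e+01 2.231e+02 2.000e-01]
to [ 0.6655 -0.0363  0.031 ] mm [ 0.1 -0.1 89. ]
```

Request:
jog_arm(
  deltas=[
    {"gripper": 0.5,"offset": [0,0,-0.005],"rotation": [0,0,0]},
    {"gripper": 0.5,"offset": [0,0,-0.015],"rotation": [0,0,0]},
    {"gripper": 0.5,"offset": [0,0,-0.02],"rotation": [0,0,0]},
    {"gripper": 0.5,"offset": [0,0,-0.02],"rotation": [0,0,0]},
    {"gripper": 0.5,"offset": [0,0,-0.02],"rotation": [0,0,0]},
    {"gripper": 0.5,"offset": [0,0,-0.02],"rotation": [0,0,0]},
    {"gripper": 0.5,"offset": [0.0004,0.0122,0],"rotation": [0,0,0]},
    {"gripper": 0.5,"offset": [0.001,0.0222,0],"rotation": [0,0,0]},
    {"gripper": 0.5,"offset": [0.001,0.0222,0],"rotation": [0,0,0]},
    {"gripper": 0.5,"offset": [0.001,0.0222,0],"rotation": [0,0,0]},
    {"gripper": 0.5,"offset": [0.001,0.0222,0],"rotation": [0,0,0]},
    {"gripper": 0.5,"offset": [0.001,0.0222,0],"rotation": [0,0,0]},
    {"gripper": 0.5,"offset": [0.001,0.0222,0],"rotation": [0,0,0]},
    {"gripper": 0.5,"offset": [0.001,0.0222,0],"rotation": [0,0,0]},
    {"gripper": 0.5,"offset": [0.001,0.0222,0],"rotation": [0,0,0]},
    {"gripper": 0.5,"offset": [0.001,0.0222,0],"rotation": [0,0,0]},
    {"gripper": 0.5,"offset": [0.001,0.0122,0],"rotation": [0,0,0]},
    {"gripper": 0.5,"offset": [0,0,0],"rotation": [0,0,0]},
    {"gripper": 0.5,"offset": [0,0,0],"rotation": [0,0,0]},
  ],
)

```text
clock: 13.55
position: [0.6667, -0.0352, 0.1164]
ee_rot: [0.603, 0.798, -0.0, -0.001]
ft_force: [-0.4, 0.8, -0.8]
grip_width: 0.624
grasp_force: 26.5
```

```bash
python3 d.py .6655 -.0363 .04; python3 - <<'E'
from h import *
s=imaging.camera("scene"); print(proj("scene",[.6655,-.0363,.014]))
cv2.imwrite("pics/ring2.png",cv2.resize(s[200:350,180:330],(600,600)))
E
```

```text
t 13.55 pos [ 0.6667 -0.0352  0.1164] yaw_y 15.85 z [-1.3e-03  2.0e-04 -1.0e+00] grip 0.624 26.54086723923683 q [ 0.4   0.59 -0.59  1.45  0.34  1.2   0.05]
to [ 0.6655 -0.0363  0.04  ] mm [-0.8 -1.3 76.4]
[243.91890599 295.96803008]
```

View pics/ring2.png

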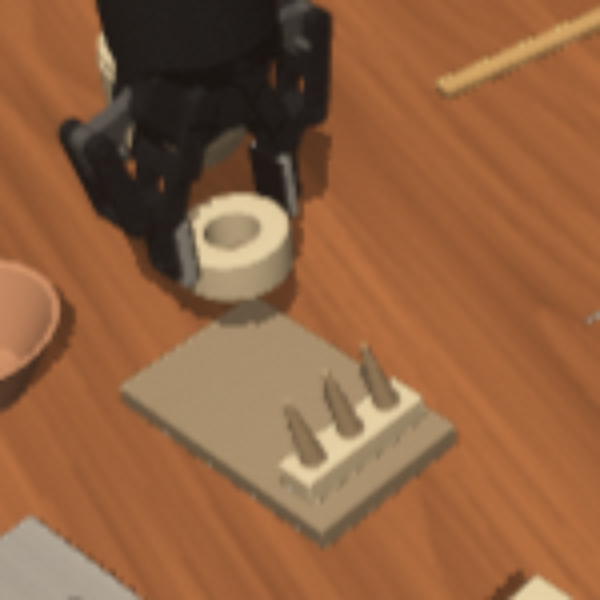

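The ring is level in the grip. The bare area's middle, scene crop (264,382), agrees with the computed target (256,384). I lower it.

Request:
jog_arm(
  deltas=[
    {"gripper": 0.5,"offset": [-0.0008,-0.0013,0.015],"rotation": [0,0,0]},
    {"gripper": 0.5,"offset": [0,0,0.02],"rotation": [0,0,0]},
    {"gripper": 0.5,"offset": [0,0,0.02],"rotation": [0,0,0]},
    {"gripper": 0.5,"offset": [0,0,0.01],"rotation": [0,0,0]},
    {"gripper": 0.5,"offset": [0,0,0.008],"rotation": [0,0,0]},
    {"gripper": 0.5,"offset": [0,0,0.004],"rotation": [0,0,0]},
    {"gripper": 0.5,"offset": [0,0,0.003],"rotation": [0,0,0]},
    {"gripper": 0.5,"offset": [0,0,0.002],"rotation": [0,0,0]},
    {"gripper": 0.5,"offset": [0,0,0.001],"rotation": [0,0,0]},
    {"gripper": 0.5,"offset": [0,0,0],"rotation": [0,0,0]},
    {"gripper": 0.5,"offset": [0,0,0],"rotation": [0,0,0]},
  ],
)

```text
clock: 14.7
position: [0.6662, -0.0367, 0.0347]
ee_rot: [0.603, 0.798, 0.0, 0.0]
ft_force: [-0.5, -0.1, -1.2]
grip_width: 0.622
grasp_force: 26.5
```

Request:
jog_arm(
  deltas=[
    {"gripper": 0.5,"offset": [0,0,0.001],"rotation": [0,0,0]},
    {"gripper": 0.5,"offset": [0,0,0.001],"rotation": [0,0,0]},
    {"gripper": 0.5,"offset": [0,0,0.001],"rotation": [0,0,0]},
    {"gripper": 0.5,"offset": [0,0,0],"rotation": [0,0,0]},
    {"gripper": 0.5,"offset": [0,0,0],"rotation": [0,0,0]},
  ],
)

```text
clock: 15.2
position: [0.6661, -0.0366, 0.0326]
ee_rot: [0.603, 0.798, -0.0, 0.0]
ft_force: [-5.3, 0.1, 8.8]
grip_width: 0.622
grasp_force: 27.3
```

Request:
jog_arm(
  deltas=[
    {"gripper": 0.65,"offset": [0,0,-0.0005],"rotation": [0,0,0]},
    {"gripper": 0.7,"offset": [0,0,0],"rotation": [0,0,0]},
    {"gripper": 0.75,"offset": [0,0,0],"rotation": [0,0,0]},
    {"gripper": 0.8,"offset": [0,0,0],"rotation": [0,0,0]},
    {"gripper": 0.9,"offset": [0,0,0],"rotation": [0,0,0]},
    {"gripper": 0.9,"offset": [0,0,-0.005],"rotation": [0,0,0]},
    {"gripper": 0.9,"offset": [0,0,-0.02],"rotation": [0,0,0]},
    {"gripper": 1,"offset": [0,0,-0.035],"rotation": [0,0,0]},
    {"gripper": 1,"offset": [0,0,-0.035],"rotation": [0,0,0]},
    {"gripper": 1,"offset": [0,0,-0.035],"rotation": [0,0,0]},
    {"gripper": 1,"offset": [0,0,-0.03],"rotation": [0,0,0]},
    {"gripper": 1,"offset": [0,0,0],"rotation": [0,0,0]},
    {"gripper": 1,"offset": [0,0,0],"rotation": [0,0,0]},
  ],
)

```text
clock: 16.5
position: [0.6662, -0.0366, 0.1926]
ee_rot: [0.603, 0.798, 0.0, 0.001]
ft_force: [0.5, -0.7, -0.8]
grip_width: 0.998
grasp_force: 0.0
```

```bash
python3 d.py .435 .3475 .16
```

```text
t 16.5 pos [ 0.6662 -0.0366  0.1926] yaw_y 15.83 z [ 1.3e-03 -3.0e-04 -1.0e+00] grip 0.998 0.0 q [ 0.41  0.52 -0.61  1.38  0.3   1.33  0.07]
to [0.435  0.3475 0.16  ] mm [ 432.6 -117.7   32.2]
```

Request:
jog_arm(
  deltas=[
    {"gripper": 1,"offset": [0.024,-0.00654,0.0018],"rotation": [0,0,0]},
    {"gripper": 1,"offset": [0.024,-0.00654,0.0018],"rotation": [0,0,0]},
    {"gripper": 1,"offset": [0.024,-0.00654,0.0018],"rotation": [0,0,0]},
    {"gripper": 1,"offset": [0.024,-0.00654,0.0018],"rotation": [0,0,0]},
    {"gripper": 1,"offset": [0.024,-0.00654,0.0018],"rotation": [0,0,0]},
    {"gripper": 1,"offset": [0.024,-0.00654,0.0018],"rotation": [0,0,0]},
    {"gripper": 1,"offset": [0.024,-0.00654,0.0018],"rotation": [0,0,0]},
    {"gripper": 1,"offset": [0.024,-0.00654,0.0018],"rotation": [0,0,0]},
    {"gripper": 1,"offset": [0.024,-0.00654,0.0018],"rotation": [0,0,0]},
    {"gripper": 1,"offset": [0.024,-0.00654,0.0018],"rotation": [0,0,0]},
    {"gripper": 1,"offset": [0.024,-0.00654,0.0018],"rotation": [0,0,0]},
    {"gripper": 1,"offset": [0.024,-0.00654,0.0018],"rotation": [0,0,0]},
    {"gripper": 1,"offset": [0.024,-0.00654,0.0018],"rotation": [0,0,0]},
    {"gripper": 1,"offset": [0.024,-0.00654,0.0018],"rotation": [0,0,0]},
    {"gripper": 1,"offset": [0.024,-0.00654,0.0018],"rotation": [0,0,0]},
    {"gripper": 1,"offset": [0.024,-0.00654,0.0018],"rotation": [0,0,0]},
    {"gripper": 1,"offset": [0.024,-0.00654,0.0018],"rotation": [0,0,0]},
    {"gripper": 1,"offset": [0.024,-0.00654,0.0018],"rotation": [0,0,0]},
    {"gripper": 1,"offset": [0,0,0],"rotation": [0,0,0]},
    {"gripper": 1,"offset": [0,0,0],"rotation": [0,0,0]},
  ],
)

```text
clock: 18.5
position: [0.4343, 0.3466, 0.1584]
ee_rot: [0.603, 0.798, -0.001, -0.0]
ft_force: [0.1, -0.3, -0.2]
grip_width: 0.997
grasp_force: 0.0
```

```bash
python3 d.py .435 .3475 .043 ; python3 - <<'E'
from h import *
t=imaging.camera("top");s=imaging.camera("scene")
for q in ([.435,.3475,.088],[.435,.3475,.044]): print(proj("scene",q))
cv2.imwrite("pics/tum1.png",np.hstack([cv2.resize(t[140:220,294:374],(400,400)),cv2.resize(s[270:430,395:555],(400,400))]))
E
```

```text
t 18.5 pos [0.4343 0.3466 0.1584] yaw_y 15.9 z [-0.0015 -0.0011 -1.    ] grip 0.997 0.0 q [-0.07  0.35 -0.82  1.72  0.28  1.19 -0.68]
to [0.435  0.3475 0.043 ] mm [  0.8   1.1 115.4]
[475.15398004 346.5916113 ]
[470.72140188 364.04772534]
```

View pics/tum1.png

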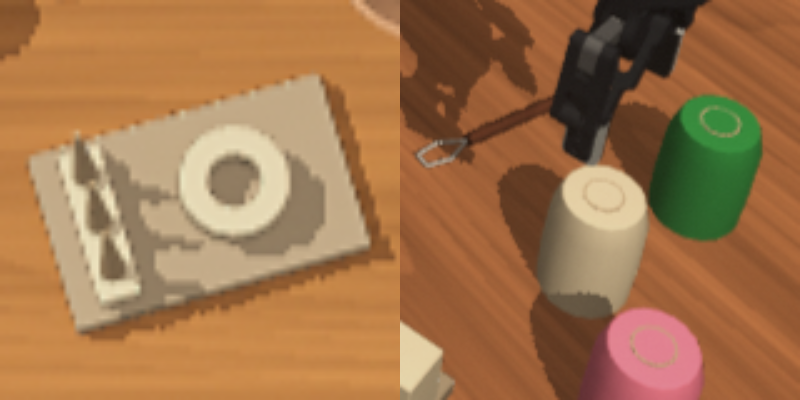

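The ring lies flat in the bare area, at top pixel (341,176), about 3 mm from its middle. The tumbler foot at scene pixel (476.6,348) confirms the grasp axis. I descend.

Request:
jog_arm(
  newtons=35,
  deltas=[
    {"gripper": 1,"offset": [0.0008,0.0011,0.02],"rotation": [0,0,0]},
    {"gripper": 1,"offset": [0,0,0.02],"rotation": [0,0,0]},
    {"gripper": 1,"offset": [0,0,0.015],"rotation": [0,0,0]},
    {"gripper": 1,"offset": [0,0,0.015],"rotation": [0,0,0]},
    {"gripper": 1,"offset": [0,0,0.015],"rotation": [0,0,0]},
    {"gripper": 1,"offset": [0,0,0.015],"rotation": [0,0,0]},
    {"gripper": 1,"offset": [0,0,0.01],"rotation": [0,0,0]},
    {"gripper": 1,"offset": [0,0,0.005],"rotation": [0,0,0]},
    {"gripper": 1,"offset": [0,0,0],"rotation": [0,0,0]},
  ],
)

```text
clock: 19.5
position: [0.4355, 0.3479, 0.0439]
ee_rot: [0.603, 0.798, -0.0, -0.0]
ft_force: [-0.9, 0.3, 0.8]
grip_width: 0.998
grasp_force: 0.0
```

Request:
jog_arm(
  deltas=[
    {"gripper": 0.92,"offset": [0,0,0],"rotation": [0,0,0]},
    {"gripper": 0.86,"offset": [0,0,0],"rotation": [0,0,0]},
    {"gripper": 0.8,"offset": [0,0,0],"rotation": [0,0,0]},
    {"gripper": 0.76,"offset": [0,0,0],"rotation": [0,0,0]},
    {"gripper": 0.72,"offset": [0,0,0],"rotation": [0,0,0]},
    {"gripper": 0.65,"offset": [0,0,0],"rotation": [0,0,0]},
    {"gripper": 0.6,"offset": [0,0,0],"rotation": [0,0,0]},
    {"gripper": 0.6,"offset": [0,0,0],"rotation": [0,0,0]},
    {"gripper": 0.6,"offset": [0,0,0],"rotation": [0,0,0]},
  ],
)

```text
clock: 20.4
position: [0.4359, 0.348, 0.0452]
ee_rot: [0.603, 0.798, 0.0, 0.0]
ft_force: [-1.6, -1.4, 7.1]
grip_width: 0.724
grasp_force: 36.5
```

```bash
python3 d.py .4355 .3479 .16 .6227 .2766 .16
```

```text
t 20.4 pos [0.4359 0.348  0.0452] yaw_y 15.82 z [ 6.e-04 -1.e-04 -1.e+00] grip 0.724 36.54346480965614 q [-0.13  0.5  -0.75  1.81  0.4   0.99 -0.77]
to [0.4355 0.3479 0.16  ] mm [  -0.    -0.4 -114.8]
to [0.6227 0.2766 0.16  ] mm [-1.196e+02  1.607e+02  1.000e-01]
```

Request:
jog_arm(
  deltas=[
    {"gripper": 0.6,"offset": [0,0,-0.005],"rotation": [0,0,0]},
    {"gripper": 0.6,"offset": [0,0,-0.015],"rotation": [0,0,0]},
    {"gripper": 0.6,"offset": [0,0,-0.025],"rotation": [0,0,0]},
    {"gripper": 0.6,"offset": [0,0,-0.025],"rotation": [0,0,0]},
    {"gripper": 0.6,"offset": [0,0,-0.025],"rotation": [0,0,0]},
    {"gripper": 0.6,"offset": [0,0,-0.02],"rotation": [0,0,0]},
    {"gripper": 0.6,"offset": [-0.006,0.008,0],"rotation": [0,0,0]},
    {"gripper": 0.6,"offset": [-0.012,0.016,0],"rotation": [0,0,0]},
    {"gripper": 0.6,"offset": [-0.012,0.016,0],"rotation": [0,0,0]},
    {"gripper": 0.6,"offset": [-0.012,0.016,0],"rotation": [0,0,0]},
    {"gripper": 0.6,"offset": [-0.012,0.016,0],"rotation": [0,0,0]},
    {"gripper": 0.6,"offset": [-0.012,0.016,0],"rotation": [0,0,0]},
    {"gripper": 0.6,"offset": [-0.012,0.016,0],"rotation": [0,0,0]},
    {"gripper": 0.6,"offset": [-0.012,0.016,0],"rotation": [0,0,0]},
    {"gripper": 0.6,"offset": [-0.012,0.016,0],"rotation": [0,0,0]},
    {"gripper": 0.6,"offset": [-0.012,0.016,0],"rotation": [0,0,0]},
    {"gripper": 0.6,"offset": [-0.006,0.0087,0],"rotation": [0,0,0]},
    {"gripper": 0.6,"offset": [0,0,0],"rotation": [0,0,0]},
    {"gripper": 0.6,"offset": [0,0,0],"rotation": [0,0,0]},
  ],
)

```text
clock: 22.3
position: [0.6226, 0.2764, 0.1586]
ee_rot: [0.603, 0.798, -0.0, -0.001]
ft_force: [-1.2, 0.5, -2.0]
grip_width: 0.726
grasp_force: 39.3
```

```bash
python3 d.py .6227 .2766 .075 ; python3 - <<'E'
from h import *
s=imaging.camera("scene")
cv2.imwrite("pics/tum2.png",cv2.resize(s[250:450,270:470],(600,600)))
for q in ([.6227,.2766,.014],[.6449,.1999,.064],[.6004,.3532,.064],[.6227,.2766,.2]): print((proj("scene",q)-[270,250])*3)
E
```

```text
t 22.3 pos [0.6226 0.2764 0.1586] yaw_y 15.84 z [-1.5e-03 -1.0e-04 -1.0e+00] grip 0.726 39.334478080272675 q [-0.01  0.61 -0.7   1.37  0.39  1.31 -0.45]
to [0.6227 0.2766 0.075 ] mm [ 0.1  0.3 83.6]
[246.06461302 447.33660092]
[132.36236279 311.4514312 ]
[375.09805129 478.95507531]
[250.4532195  210.90300502]
```

View pics/tum2.png

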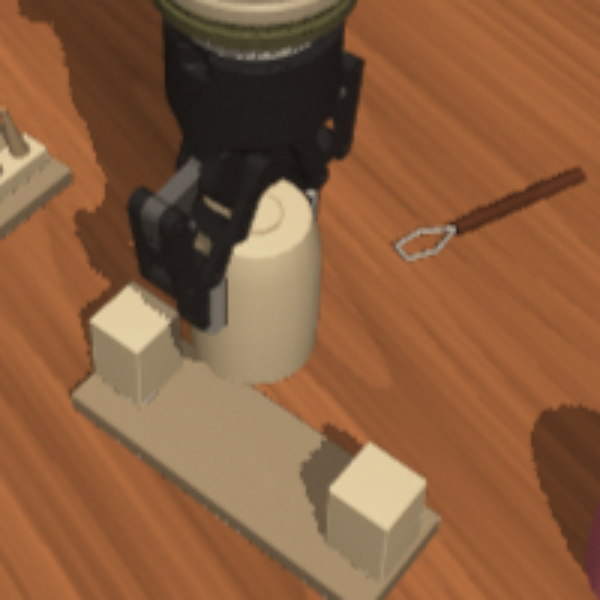

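The posts are at crop (134,318) and (378,485), about 2 px from prediction. The tumbler hangs over the slab's middle and may be a few mm off along tool x, which is within tolerance. I lower it and will measure afterwards.

Request:
jog_arm(
  deltas=[
    {"gripper": 0.6,"offset": [-0.002,0.0003,0.015],"rotation": [0,0,0]},
    {"gripper": 0.6,"offset": [0,0,0.02],"rotation": [0,0,0]},
    {"gripper": 0.6,"offset": [0,0,0.02],"rotation": [0,0,0]},
    {"gripper": 0.6,"offset": [0,0,0.015],"rotation": [0,0,0]},
    {"gripper": 0.6,"offset": [0,0,0.01],"rotation": [0,0,0]},
    {"gripper": 0.6,"offset": [0,0,0.007],"rotation": [0,0,0]},
    {"gripper": 0.6,"offset": [0,0,0.004],"rotation": [0,0,0]},
    {"gripper": 0.6,"offset": [0,0,0.003],"rotation": [0,0,0]},
    {"gripper": 0.6,"offset": [0,0,0.002],"rotation": [0,0,0]},
    {"gripper": 0.6,"offset": [0,0,0],"rotation": [0,0,0]},
    {"gripper": 0.6,"offset": [0,0,0],"rotation": [0,0,0]},
  ],
)

```text
clock: 23.45
position: [0.6241, 0.2746, 0.0639]
ee_rot: [0.603, 0.798, 0.0, 0.0]
ft_force: [0.2, 0.0, -2.3]
grip_width: 0.721
grasp_force: 39.4
```

Request:
jog_arm(
  deltas=[
    {"gripper": 0.6,"offset": [0,0,0.0015],"rotation": [0,0,0]},
    {"gripper": 0.6,"offset": [0,0,0.0015],"rotation": [0,0,0]},
    {"gripper": 0.6,"offset": [0,0,0.001],"rotation": [0,0,0]},
    {"gripper": 0.6,"offset": [0,0,0.001],"rotation": [0,0,0]},
    {"gripper": 0.6,"offset": [0,0,0],"rotation": [0,0,0]},
    {"gripper": 0.6,"offset": [0,0,0],"rotation": [0,0,0]},
  ],
)

```text
clock: 24.05
position: [0.6239, 0.2745, 0.0593]
ee_rot: [0.603, 0.798, -0.0, 0.0]
ft_force: [-3.2, -2.0, 5.5]
grip_width: 0.722
grasp_force: 40.1
```

Request:
jog_arm(
  deltas=[
    {"gripper": 0.73,"offset": [0,0,0],"rotation": [0,0,0]},
    {"gripper": 0.76,"offset": [0,0,0],"rotation": [0,0,0]},
    {"gripper": 0.8,"offset": [0,0,0],"rotation": [0,0,0]},
    {"gripper": 0.86,"offset": [0,0,0],"rotation": [0,0,0]},
    {"gripper": 0.93,"offset": [0,0,0],"rotation": [0,0,0]},
    {"gripper": 1,"offset": [0,0,0],"rotation": [0,0,0]},
    {"gripper": 1,"offset": [0,0,0],"rotation": [0,0,0]},
    {"gripper": 1,"offset": [0,0,-0.005],"rotation": [0,0,0]},
    {"gripper": 1,"offset": [0,0,-0.015],"rotation": [0,0,0]},
    {"gripper": 1,"offset": [0,0,-0.025],"rotation": [0,0,0]},
    {"gripper": 1,"offset": [0,0,-0.025],"rotation": [0,0,0]},
    {"gripper": 1,"offset": [0,0,-0.025],"rotation": [0,0,0]},
    {"gripper": 1,"offset": [0,0,-0.025],"rotation": [0,0,0]},
    {"gripper": 1,"offset": [0,0,0],"rotation": [0,0,0]},
    {"gripper": 1,"offset": [0,0,0],"rotation": [0,0,0]},
  ],
)

```text
clock: 25.55
position: [0.6241, 0.2747, 0.1799]
ee_rot: [0.603, 0.798, 0.001, 0.001]
ft_force: [-0.6, 1.0, -0.6]
grip_width: 0.998
grasp_force: 0.0
```

```bash
python3 d.py .4829 .1085 .12 
```

```text
t 25.55 pos [0.6241 0.2747 0.1799] yaw_y 15.83 z [ 1.8e-03  5.0e-04 -1.0e+00] grip 0.998 0.0 q [-0.01  0.59 -0.7   1.34  0.38  1.34 -0.44]
to [0.4829 0.1085 0.12  ] mm [-121.4 -181.4   59.6]
```

Request:
jog_arm(
  deltas=[
    {"gripper": 1,"offset": [-0.01214,-0.01814,0],"rotation": [0,0,0]},
    {"gripper": 1,"offset": [-0.01214,-0.01814,0],"rotation": [0,0,0]},
    {"gripper": 1,"offset": [-0.01214,-0.01814,0],"rotation": [0,0,0]},
    {"gripper": 1,"offset": [-0.01214,-0.01814,0],"rotation": [0,0,0]},
    {"gripper": 1,"offset": [-0.01214,-0.01814,0.008],"rotation": [0,0,0]},
    {"gripper": 1,"offset": [-0.01214,-0.01814,0.008],"rotation": [0,0,0]},
    {"gripper": 1,"offset": [-0.01214,-0.01814,0.008],"rotation": [0,0,0]},
    {"gripper": 1,"offset": [-0.01214,-0.01814,0.008],"rotation": [0,0,0]},
    {"gripper": 1,"offset": [-0.01214,-0.01814,0.008],"rotation": [0,0,0]},
    {"gripper": 1,"offset": [-0.01214,-0.01814,0.008],"rotation": [0,0,0]},
    {"gripper": 1,"offset": [0,0,0],"rotation": [0,0,0]},
    {"gripper": 1,"offset": [0,0,0],"rotation": [0,0,0]},
  ],
)

```text
clock: 26.75
position: [0.4823, 0.1079, 0.1303]
ee_rot: [0.603, 0.798, -0.0, -0.0]
ft_force: [0.3, -0.0, 0.7]
grip_width: 1.001
grasp_force: 0.0
```

```bash
python3 d.py .4829 .1085 .03; python3 - <<'E'
from h import *
t=imaging.camera("top");s=imaging.camera("scene")
hsv=cv2.cvtColor(t,cv2.COLOR_BGR2HSV); b=cv2.inRange(hsv,(10,0,210),(40,75,255))[160:230,160:262]
n,l,st,c=cv2.connectedComponentsWithStats(b)
for i in range(1,n):
    if st[i,4]>60: print(st[i].tolist(),c[i]+[160,160])
print("pred foot px",proj("top",[.6227,.2766,.102]))
cv2.imwrite("pics/cup1.png",np.hstack([cv2.resize(t[155:235,170:250],(400,400)),cv2.resize(s[220:340,300:420],(400,400))]))
E
```

```text
t 26.75 pos [0.4823 0.1079 0.1303] yaw_y 15.79 z [-4.e-04 -4.e-04 -1.e+00] grip 1.001 0.0 q [ 0.38  0.22 -0.76  1.9   0.17  1.08 -0.17]
to [0.4829 0.1085 0.03  ] mm [  0.4   0.8 100.3]
[72, 14, 18, 18, 210] [240.43333333 182.33333333]
[35, 19, 22, 22, 368] [205.29076087 189.16576087]
[7, 33, 17, 18, 211] [175.07109005 201.56872038]
[77, 54, 25, 16, 262] [251.54580153 223.51908397]
pred foot px [204.45561801 189.14143796]
```

View pics/cup1.png

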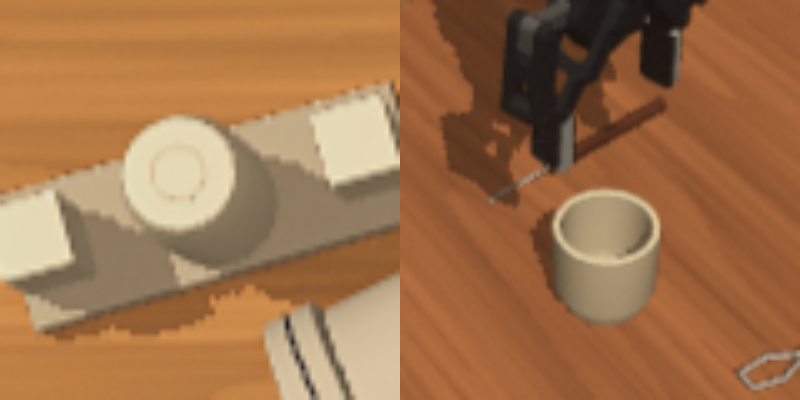

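The tumbler stands on the strip with its foot at top pixel (205.3,189.2), about 2 mm from midway. The cup is under the hand with its rim at scene crop (605,235). I descend.

Request:
jog_arm(
  newtons=30,
  deltas=[
    {"gripper": 1,"offset": [0.0004,0.0008,0.02],"rotation": [0,0,0]},
    {"gripper": 1,"offset": [0,0,0.02],"rotation": [0,0,0]},
    {"gripper": 1,"offset": [0,0,0.02],"rotation": [0,0,0]},
    {"gripper": 1,"offset": [0,0,0.015],"rotation": [0,0,0]},
    {"gripper": 1,"offset": [0,0,0.015],"rotation": [0,0,0]},
    {"gripper": 1,"offset": [0,0,0.01],"rotation": [0,0,0]},
    {"gripper": 1,"offset": [0,0,0],"rotation": [0,0,0]},
    {"gripper": 0.92,"offset": [0,0,0],"rotation": [0,0,0]},
    {"gripper": 0.86,"offset": [0,0,0],"rotation": [0,0,0]},
    {"gripper": 0.8,"offset": [0,0,0],"rotation": [0,0,0]},
    {"gripper": 0.76,"offset": [0,0,0],"rotation": [0,0,0]},
    {"gripper": 0.72,"offset": [0,0,0],"rotation": [0,0,0]},
    {"gripper": 0.65,"offset": [0,0,0],"rotation": [0,0,0]},
    {"gripper": 0.58,"offset": [0,0,0],"rotation": [0,0,0]},
    {"gripper": 0.58,"offset": [0,0,0],"rotation": [0,0,0]},
    {"gripper": 0.58,"offset": [0,0,0],"rotation": [0,0,0]},
  ],
)

```text
clock: 28.45
position: [0.4837, 0.1088, 0.0314]
ee_rot: [0.603, 0.798, 0.0, 0.001]
ft_force: [-0.2, -1.1, 7.9]
grip_width: 0.722
grasp_force: 30.6
```

```bash
python3 d.py .4829 .1085 .2 .622 .2745 .2 ; python3 -c "
from h import *
print(onz('top',(205.5,189.4),.102))"
```

```text
t 28.45 pos [0.4837 0.1088 0.0314] yaw_y 15.82 z [ 1.2e-03 -3.0e-04 -1.0e+00] grip 0.722 30.57923438027501 q [ 0.31  0.38 -0.71  1.98  0.31  0.9  -0.28]
to [0.4829 0.1085 0.2   ] mm [  -0.2   -0.7 -168.6]
to [0.622  0.2745 0.2   ] mm [1.218e+02 1.791e+02 1.000e-01]
[0.62208229 0.27419929]
```

Request:
jog_arm(
  deltas=[
    {"gripper": 0.58,"offset": [0,0,-0.005],"rotation": [0,0,0]},
    {"gripper": 0.58,"offset": [0,0,-0.015],"rotation": [0,0,0]},
    {"gripper": 0.58,"offset": [0,0,-0.025],"rotation": [0,0,0]},
    {"gripper": 0.58,"offset": [0,0,-0.025],"rotation": [0,0,0]},
    {"gripper": 0.58,"offset": [0,0,-0.025],"rotation": [0,0,0]},
    {"gripper": 0.58,"offset": [0,0,-0.025],"rotation": [0,0,0]},
    {"gripper": 0.58,"offset": [0,0,-0.025],"rotation": [0,0,0]},
    {"gripper": 0.58,"offset": [0,0,-0.015],"rotation": [0,0,0]},
    {"gripper": 0.58,"offset": [0.006,0.009,0],"rotation": [0,0,0]},
    {"gripper": 0.58,"offset": [0.0136,0.02,0],"rotation": [0,0,0]},
    {"gripper": 0.58,"offset": [0.0136,0.02,0],"rotation": [0,0,0]},
    {"gripper": 0.58,"offset": [0.0136,0.02,0],"rotation": [0,0,0]},
    {"gripper": 0.58,"offset": [0.0136,0.02,0],"rotation": [0,0,0]},
    {"gripper": 0.58,"offset": [0.0136,0.02,0],"rotation": [0,0,0]},
    {"gripper": 0.58,"offset": [0.0136,0.02,0],"rotation": [0,0,0]},
    {"gripper": 0.58,"offset": [0.0136,0.02,0],"rotation": [0,0,0]},
    {"gripper": 0.58,"offset": [0.0136,0.02,0],"rotation": [0,0,0]},
    {"gripper": 0.58,"offset": [0.007,0.01,0],"rotation": [0,0,0]},
    {"gripper": 0.58,"offset": [0,0,0],"rotation": [0,0,0]},
    {"gripper": 0.58,"offset": [0,0,0],"rotation": [0,0,0]},
  ],
)

```text
clock: 30.45
position: [0.6216, 0.275, 0.1891]
ee_rot: [0.603, 0.798, -0.001, -0.001]
ft_force: [-0.2, -0.2, -1.7]
grip_width: 0.722
grasp_force: 33.3
```

```bash
python3 d.py .622 .2743 .14 ; python3 - <<'E'
from h import *
s=imaging.camera("scene")
cv2.imwrite("pics/cup2.png",cv2.resize(s[240:420,265:445],(600,600)))
k=600/180
p=manip.get_obs()["position"]
for q in ([.622,.2743,.102],[*p[:2],p[2]-.0314+.058]): print((proj("scene",q)-[265,240])*k)
E
```

```text
t 30.45 pos [0.6216 0.275  0.1891] yaw_y 15.86 z [-1.9e-03 -6.0e-04 -1.0e+00] grip 0.722 33.27268447726965 q [ 0.01  0.59 -0.73  1.33  0.39  1.36 -0.44]
to [0.622  0.2743 0.14  ] mm [-0.8  0.3 49. ]
[290.50606722 412.07855769]
[294.42188249 236.58904222]
```

View pics/cup2.png

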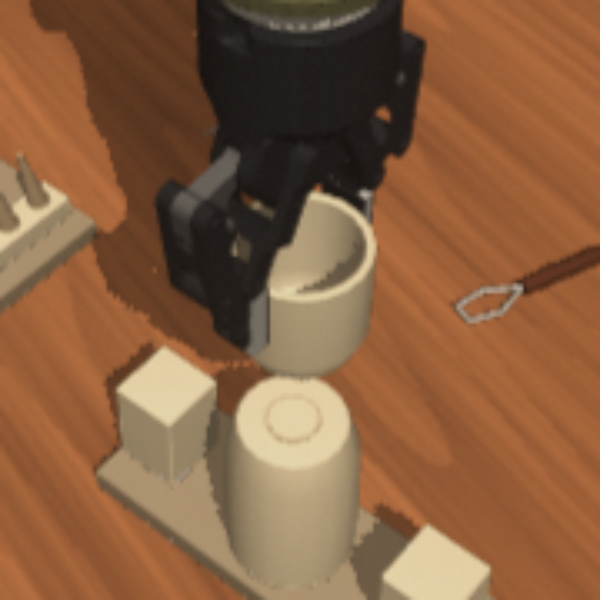

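The tumbler foot centre is at crop (294,420) and the cup rim centre about (303,246). Allowing for the calibration bias, the cup sits about 3 mm off along tool x. I correct for that and lower it.

Request:
jog_arm(
  deltas=[
    {"gripper": 0.58,"offset": [-0.0028,0.0003,0.01],"rotation": [0,0,0]},
    {"gripper": 0.58,"offset": [0,0,0.015],"rotation": [0,0,0]},
    {"gripper": 0.58,"offset": [0,0,0.01],"rotation": [0,0,0]},
    {"gripper": 0.58,"offset": [0,0,0.007],"rotation": [0,0,0]},
    {"gripper": 0.58,"offset": [0,0,0.004],"rotation": [0,0,0]},
    {"gripper": 0.58,"offset": [0,0,0.003],"rotation": [0,0,0]},
    {"gripper": 0.58,"offset": [0,0,0.002],"rotation": [0,0,0]},
    {"gripper": 0.58,"offset": [0,0,0],"rotation": [0,0,0]},
    {"gripper": 0.58,"offset": [0,0,0],"rotation": [0,0,0]},
  ],
)

```text
clock: 31.4
position: [0.6233, 0.2723, 0.1398]
ee_rot: [0.603, 0.798, 0.0, 0.0]
ft_force: [0.5, -1.1, -1.4]
grip_width: 0.722
grasp_force: 33.3
```

Request:
jog_arm(
  deltas=[
    {"gripper": 0.58,"offset": [0,0,0.0015],"rotation": [0,0,0]},
    {"gripper": 0.58,"offset": [0,0,0.0015],"rotation": [0,0,0]},
    {"gripper": 0.58,"offset": [0,0,0.001],"rotation": [0,0,0]},
    {"gripper": 0.58,"offset": [0,0,0.001],"rotation": [0,0,0]},
    {"gripper": 0.58,"offset": [0,0,0.001],"rotation": [0,0,0]},
    {"gripper": 0.58,"offset": [0,0,0],"rotation": [0,0,0]},
    {"gripper": 0.58,"offset": [0,0,0],"rotation": [0,0,0]},
  ],
)

```text
clock: 32.1
position: [0.6233, 0.2723, 0.1336]
ee_rot: [0.603, 0.798, 0.0, 0.0]
ft_force: [-0.5, 0.5, 0.1]
grip_width: 0.723
grasp_force: 33.3
```

Request:
jog_arm(
  deltas=[
    {"gripper": 0.58,"offset": [0,0,0.0007],"rotation": [0,0,0]},
    {"gripper": 0.58,"offset": [0,0,0.0006],"rotation": [0,0,0]},
    {"gripper": 0.58,"offset": [0,0,0],"rotation": [0,0,0]},
    {"gripper": 0.58,"offset": [0,0,0],"rotation": [0,0,0]},
  ],
)

```text
clock: 32.5
position: [0.6233, 0.2724, 0.1335]
ee_rot: [0.603, 0.798, 0.0, 0.0]
ft_force: [-3.5, -2.6, 8.7]
grip_width: 0.721
grasp_force: 33.9
```

Contact at the expected height. I release slowly and back off upwards.

Request:
jog_arm(
  deltas=[
    {"gripper": 0.73,"offset": [0,0,-0.0005],"rotation": [0,0,0]},
    {"gripper": 0.75,"offset": [0,0,0],"rotation": [0,0,0]},
    {"gripper": 0.78,"offset": [0,0,0],"rotation": [0,0,0]},
    {"gripper": 0.82,"offset": [0,0,0],"rotation": [0,0,0]},
    {"gripper": 0.88,"offset": [0,0,0],"rotation": [0,0,0]},
    {"gripper": 0.94,"offset": [0,0,0],"rotation": [0,0,0]},
    {"gripper": 1,"offset": [0,0,0],"rotation": [0,0,0]},
    {"gripper": 1,"offset": [0,0,0],"rotation": [0,0,0]},
    {"gripper": 1,"offset": [0,0,-0.005],"rotation": [0,0,0]},
    {"gripper": 1,"offset": [0,0,-0.015],"rotation": [0,0,0]},
    {"gripper": 1,"offset": [0,0,-0.02],"rotation": [0,0,0]},
    {"gripper": 1,"offset": [0,0,-0.025],"rotation": [0,0,0]},
    {"gripper": 1,"offset": [0,0,-0.025],"rotation": [0,0,0]},
    {"gripper": 1,"offset": [0,0,-0.015],"rotation": [0,0,0]},
    {"gripper": 1,"offset": [-0.02,-0.02,0],"rotation": [0,0,0]},
    {"gripper": 1,"offset": [-0.025,-0.03,0],"rotation": [0,0,0]},
    {"gripper": 1,"offset": [-0.025,-0.03,0],"rotation": [0,0,0]},
    {"gripper": 1,"offset": [-0.025,-0.03,0],"rotation": [0,0,0]},
    {"gripper": 1,"offset": [-0.025,-0.03,0],"rotation": [0,0,0]},
    {"gripper": 1,"offset": [0,0,0],"rotation": [0,0,0]},
  ],
)

```text
clock: 34.5
position: [0.5199, 0.1138, 0.2381]
ee_rot: [0.605, 0.796, -0.002, 0.001]
ft_force: [-0.1, -1.3, 0.3]
grip_width: 0.997
grasp_force: 0.0
```

```bash
python3 - <<'E'
from h import *
t=imaging.camera("top");s=imaging.camera("scene")
cv2.imwrite("pics/end.png",np.hstack([cv2.resize(t[140:240,160:260],(400,400)),cv2.resize(s[240:400,265:425],(400,400))]))
print("tum axis -> expected rim px", proj("top",[.622,.2743,.16]))
E
```

```text
tum axis -> expected rim px [200.05288077 184.80451649]
```

View pics/end.png

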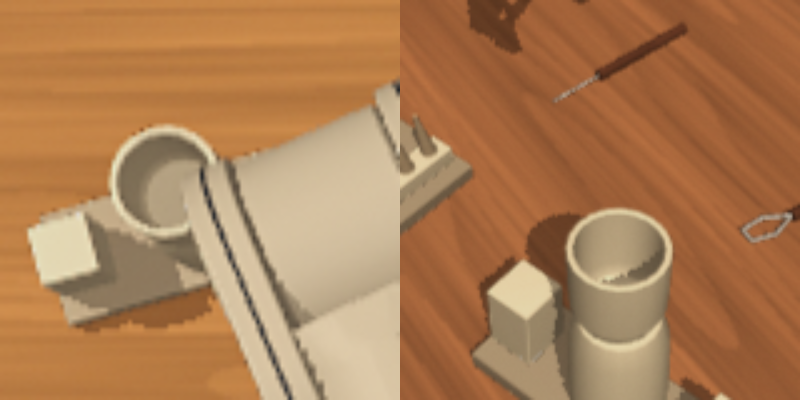

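The cup stands upright on the tumbler. Its rim centre is at top pixel (201.5,185.5) against (200,185) expected, about 3 mm off. The lid and ring were checked earlier.

```bash
python3 -c "
from workcell import workorder
print(workorder.hand_in())"
```

```text
the job is handed in; nothing more can be done
None
```

I handed the job in at about 34.5 s of the 128 s allowed, and it returned no verdict: by the camera views, the tumbler is about 2 mm off midway on the strip, the cup about 3 mm off centre on its foot, the lid seated level on its jar, the draw ring about 3 mm off its mark, and the gripper clear of everything.

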